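Clear the rock core and open the drying oven

ROBOT

A 6-joint arm with a two-finger parallel gripper is mounted at the origin on the work surface. World frame = base frame: x ahead of the robot, y to its left, z up, the work surface at z = 0. Lengths are in m, angles in rad, forces in N, time in s.
With the tool pointing down it reaches from about 0.275 to 0.825 m from the base axis. Payload 4.9 kg.
Tool frame: the origin (TCP) lies midway between the tips of the shut fingers; the grasp point (between the pads) lies 19 mm behind it (bot.grip_depth is the distance from the TCP to the grasp point, in m); z points along the fingers, y is the line along which they close (so a half turn about z gives the same grasp; the last joint's range is limited). The gripper opens to 85 mm and grips with 20 to 120 N. Pads are 22 mm wide; open, the fingers measure 114 mm over their backs; the gripper's body (76 mm by 85 mm) begins 54 mm behind the grasp point. The pads swing forward as they close: fully open they stand 13 mm farther back than shut.
Start: joints at [1.033, 0.326, -0.193, 1.052, 0, 1.437], TCP at [0.216, 0.506, 0.231] pointing down, gripper open.
Joint ranges: [-2.65, 2.65], [-0.97, 1.79], [-1.3, 1.35], [-1.93, 2.1], [-1.47, 1.37], [-3.14, 3.14]. Speed limits (rad/s): [2.57, 2.57, 3.14, 3.14, 3.14, 3.14].

INTERFACE

Orientations are given as a unit quaternion [w, x, y, z].
In Python, from cell import bot gives the robot as it stands. Calls block until the motion is done:
- bot.move_pose(position, orientation): joint-space move of the TCP to a pose.
- bot.move_linear(position, speed=0.15, rotation=None, until_force=None): straight line of the TCP; rotation=None keeps the orientation; speed is the mean speed in m/s. With until_force (N) it stops when the force on the tool has changed by that much, and returns True; else False.
- bot.goto_joints(angles): joint-space move.
- bot.set_gripper(opening, grasp_force=None): opening from 0.0 (shut) to 1.0 (fully open); grasp_force is the grip in N (None keeps the last); returns when the fingers have stopped.
- bot.wait(seconds).
- bot.solve_ik(position, orientation): joint angles nearest the present ones, or None.
- bot.camera(name): name is "scene" or "side" or "wrist"; returns the picture (384x512x3 uint8, red, green, blue); there is no depth.
- bot.calibration(name): a dict with "mtx" (3x3 intrinsics, pixels), "extrinsics" (4x4, takes a point from world to camera coordinates); the wrist camera has in their place "hand_eye" (4x4, takes a point from camera to tool coordinates, whose origin is the TCP and whose axes are the flange's). Camera axes: x right, y down, z forward; pixel columns grow to the right and rows downward; lengths in m; the calibration is good to about 2 mm. The wrist camera is an equidistant fisheye: a pixel r from the principal point sees the ray r / f radians off the axis. A picture is of the moment at which its call begins: read the wrist's pose just before it. calibration takes no time and is no camera call.
A pose or a line that the arm cannot do raises bot.PlanningError and nothing moves.
- bot.close_job(): hands the job in; it is judged then, once.
Trained networks look in the newest picture that a camera, given by its name, has taken for a name from the list of things; names that differ only in an ending like _2 or _b are one class to them, and where a whole thing is asked for, a point or a joint stands for the part that bears it (a point fixed in the world has none). Each returns a list of dicts, best first, with "confidence" (0 to 1); they miss things now and then, are a little off and sometimes report something else, mostly with a low value. They report only what shows in the picture. A call takes as long as a camera call. They do not tell look-alikes from the thing itself.
- bot.search_frame(camera, thing): "bbox" ([left, top, width, height] in pixels, round what is visible of it).
Readings, each from a call of its own:
- bot.read_clock(): time.
- bot.read_joint_positions(): joint angles.
- bot.read_joint_vel(): joint speeds.
- bot.read_joint_efforts(): joint torques, N m.
- bot.read_position(): TCP position.
- bot.read_tool_rot(): TCP orientation.
- bot.read_ft_force(): force on the tool from outside, world axes, zero at the start.
- bot.read_moment(): the same for the moment, N m.
- bot.read_gripper_width(): opening from 0.0 (shut) to 1.0 (fully open).
- bot.read_finger_force(): force on a finger pad.
Only numpy, scipy, OpenCV 4.12 (cv2) and the standard library are available. Lean on these libraries where they do the work, as an engineer would, in place of code of your own. Each camera call takes 0.05 s, during which the arm holds its last target. There are 200 camera calls.

TASK

A rock core has been left standing right against the door of the small drying oven. Stand the core upright on the platform of the sample stand, wholly on the plate, setting it down rather than dropping it and never tipping it over; only then swing the oven door wide open, past a right angle, and leave it so. Leave the flask, rock, dish and hammer where they are.

Things in the scene. Friction and masses are not known exactly. Their poses are not given: they have to be found in the camera images.
- core: plain grey cylinder of rock standing upright on the bench, 48 mm diameter, 110 mm tall, 0.36 to 0.68 kg; origin at the centre of its underside, z up along its axis. It stands 4 to 10 mm clear of the shut door, so a gripper pointing straight down over it fouls the door: tilt the tool about 40 to 45 degrees (fingers pointing forward and down, at the door) and close across it sideways
- stand: fixed sample stand: grey block 120 x 120 x 50 mm, above it a level square steel platform 140 x 140 mm, both centred on the origin (under the block, on the bench), sides along x and y. The height of the platform's upper face varies between 65 and 105 mm above the bench and is NOT reported: feel for it. It does not yield to pushes under 60 N
- oven: fixed white drying oven, 180 mm deep (x), 300 mm wide (y), 270 mm tall; origin at the centre of its underside on the bench, its front with the door faces its own -x. Its yaw varies
- oven_door (a joint): door angle, rad: 0 shut, 1.57 square to the front, 1.9 at its stop. Hinge friction 0.4 Nm, no catch; stays where left. Hinge vertical, on the left seen from the robot (oven's +y); from above the door opens clockwise, its free edge coming toward the robot. Grey panel 270 mm wide, 25 mm thick, 20 to 255 mm above the bench; when shut its outer face is 116 mm in front of the oven's origin
- door_handle (a point): middle of the round upright steel bar handle, 12 mm thick, 115 mm long (120 to 235 mm above the bench), near the door's free edge; its axis is 35 mm off the door's outer face and 235 mm along the door from the hinge line. The point turns with the door: its -x points out of the door's face, +y along the door to the hinge
- door_hinge (a point): point on the vertical hinge line (on the door's inner face), at the height of the handle's middle
- flask: bystander: amber conical flask, 72 mm wide, 104 mm tall; origin at the centre of its underside
- rock: bystander: reddish rock sample about 92 mm wide, 54 mm tall; origin at the centre of its underside
- dish: bystander: white ceramic dish, 80 mm wide, 32 mm tall; origin at the centre of its underside
- hammer: bystander: hammer lying on the bench, about 260 mm long, handle to its own -x; origin on its underside, halfway along
Mind the look-alikes: they are no part of the job. There is more than one size of the stand; the job needs the larger.

How it is judged:
On the way, in this order (a step that is already met when the one before it is completed fails the run):
1. the core stands upright on the platform, let go, with the door still shut (contact force between core and stand above 1 N and angle between core's own z axis and vertical below 0.1 rad and contact force between the fingers and core below 0.1 N and linear speed of core below 0.03 m/s and value of joint oven_door below 0.12 rad), for 0.2 s.
2. the door is open past a right angle (value of joint oven_door above 1.55 rad), for 0.2 s.
At the end, for the whole second after the job is handed in: The core stands upright (within 0.1 rad) and still on the stand's platform, its axis within 48 mm of the platform's centre along each side (so wholly on the plate), and the oven door is at rest, open more than 1.55 rad (value of joint oven_door above 1.55 rad and velocity of joint oven_door between -0.05 and 0.05 rad/s and contact force between core and stand above 1 N and angle between core's own z axis and vertical below 0.1 rad and linear speed of core below 0.03 m/s and x of core in the frame of stand between -0.048 and 0.048 m and y of core in the frame of stand between -0.048 and 0.048 m); the robot touches nothing.
It fails at once if the core is dropped: it falls or flies faster than 0.35 m/s while not held (linear speed of core above 0.35 m/s and contact force between the fingers and core below 0.1 N).
It fails at once if the core is tipped over (more than 0.7 rad) (angle between core's own z axis and vertical above 0.7 rad).
It fails at once if the door is opened beyond 0.15 rad while the core is not on the stand (value of joint oven_door above 0.15 rad and contact force between core and stand below 0.1 N).
It fails at once if a bystander is moved more than 30 mm (distance of any of flask, rock, dish, hammer from where it was at the start of the episode above 0.03 m).
It also fails if it takes over 59 s, if anything falls off the work surface, if the arm or the gripper's body presses on something with over 40 N, if the wrist force passes 120 N, or if a joint passes its speed limit or range.

## Working session

There is one attempt and no reset: what is moved stays moved. The work goes in short steps, each a Python script; the robot and the scene stay as the last script left them, time stands still between calls to the robot, and variables do not carry over. Pictures are saved under pics/ and viewed, at most 10 in all, crops included, and the job is handed in when it is done.

```bash
ls; mkdir -p pics
python3 - <<'E'
from cell import bot
import cv2,numpy as np
for c in("scene","side"):
    im=bot.camera(c); cv2.imwrite(f"pics/{c}0.png",im[:,:,::-1]); k=bot.calibration(c)
    print(c,np.round(k["mtx"],1).tolist(),np.round(k["extrinsics"],3).tolist())
    for t in("core","stand","oven","door_handle","flask","rock","dish","hammer"):
        print(t,[(d["bbox"],round(d["confidence"],2)) for d in bot.search_frame(c,t)])
print(bot.read_clock(),bot.read_position(),bot.read_tool_rot())
print(np.round(bot.calibration("wrist")["hand_eye"],3).tolist(),bot.calibration("wrist")["mtx"])
E
```

```text
pics
scene [[427.1, 0.0, 267.4], [0.0, 427.1, 196.0], [0.0, 0.0, 1.0]] [[0.945, -0.326, -0.001, -0.481], [-0.27, -0.78, -0.564, 0.266], [0.184, 0.533, -0.826, 1.376], [0.0, 0.0, 0.0, 1.0]]
core [([281.3, 160.9, 11.4, 31.2], 0.73)]
stand [([204.8, 310.7, 52.2, 43.0], 0.89), ([267.9, 271.0, 63.5, 62.0], 0.6)]
oven [([279.8, 94.2, 97.5, 123.0], 0.64)]
door_handle [([282.5, 114.2, 37.3, 98.9], 0.59)]
flask [([343.0, 269.6, 25.5, 33.3], 0.82)]
rock [([241.1, 123.4, 21.3, 19.0], 0.64)]
dish [([233.5, 258.3, 27.1, 23.6], 0.89), ([345.8, 269.8, 27.6, 32.3], 0.63)]
hammer [([185.3, 124.0, 40.6, 51.4], 0.56)]
side [[423.2, 0.0, 260.3], [0.0, 423.2, 194.6], [0.0, 0.0, 1.0]] [[0.844, -0.536, -0.021, -0.431], [-0.345, -0.513, -0.786, 0.339], [0.41, 0.671, -0.618, 1.09], [0.0, 0.0, 0.0, 1.0]]
core [([254.3, 171.0, 15.2, 38.4], 0.65)]
stand [([282.0, 268.6, 78.5, 67.8], 0.96), ([219.2, 319.5, 57.2, 56.7], 0.67)]
oven [([253.9, 101.1, 107.4, 121.6], 0.56)]
door_handle [([250.6, 125.9, 56.9, 92.8], 0.68)]
flask [([360.2, 252.6, 31.2, 41.8], 0.78)]
rock [([206.8, 154.4, 23.3, 20.7], 0.71)]
dish [([232.1, 273.7, 28.2, 20.3], 0.9), ([152.1, 164.8, 34.5, 47.1], 0.26)]
hammer [([151.4, 165.3, 36.6, 50.5], 0.88)]
0.9 [0.21612233 0.50579082 0.23130032] [4.15680165e-06 2.00546109e-01 9.79684264e-01 2.32204486e-05]
[[0.0, -0.958, -0.288, 0.074], [1.0, 0.0, -0.001, 0.001], [0.001, -0.288, 0.958, -0.143], [0.0, 0.0, 0.0, 1.0]] [[297.31863964   0.         253.47371156]
 [  0.         297.31863964 192.37772019]
 [  0.           0.           1.        ]]
```

Run:
```python
import cv2
for c in("scene","side"):
    im=cv2.imread(f"pics/{c}0.png")[80:380,130:530]; cv2.imwrite(f"pics/{c}0z.png",cv2.resize(im,None,fx=2,fy=2,interpolation=cv2.INTER_CUBIC))
```

```text
(no output)
```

View pics/scene0z.png

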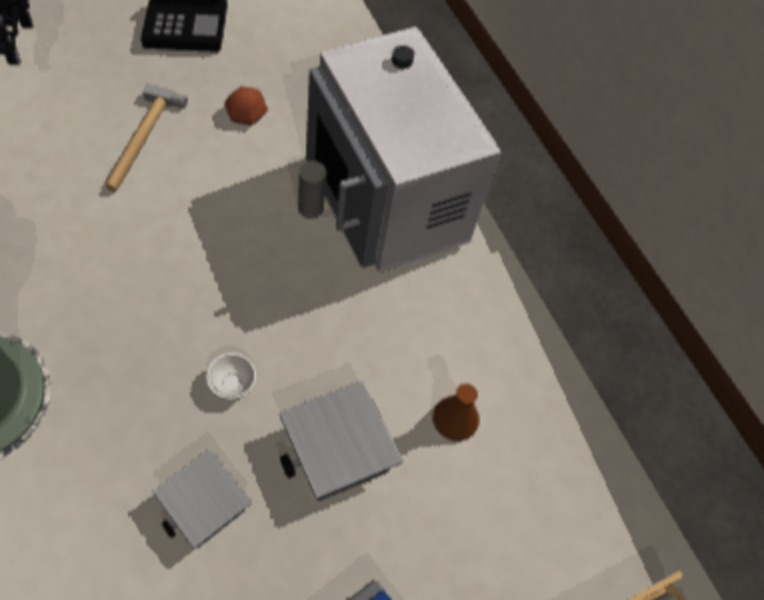

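View pics/side0z.png

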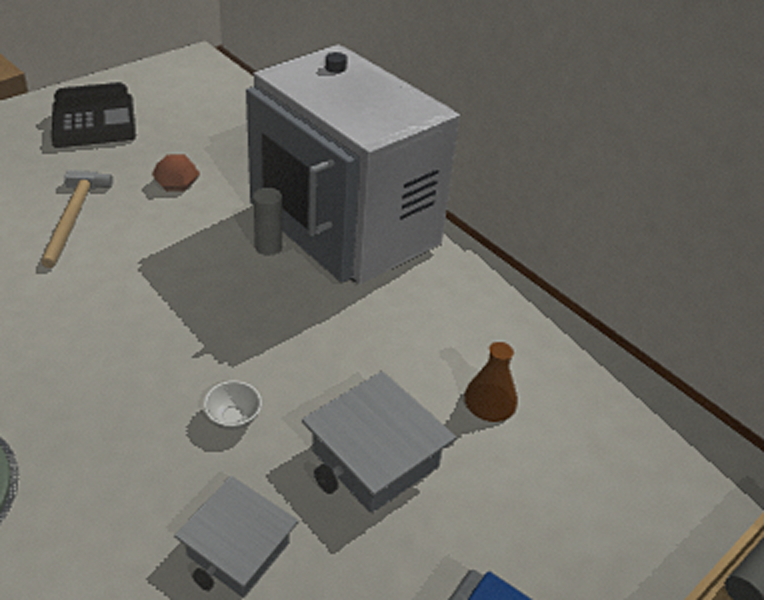

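Pictures: a single core candidate, the grey cylinder at scene px (286,173) and side px (264,190), against the door. There are two stands: the small one at scene (231,328) and the larger at (300,300). I take the larger one. The handle bar is at scene ~(304,182).

```bash
cat > h.py <<'E'
from cell import bot
import cv2,numpy as np
from scipy.optimize import least_squares
from scipy.spatial.transform import Rotation as R
K={c:bot.calibration(c) for c in("scene","side","wrist")}
P={c:np.array(K[c]["mtx"])@np.array(K[c]["extrinsics"])[:3] for c in("scene","side")}
def proj(c,X):
    u=np.c_[np.atleast_2d(X),np.ones(len(np.atleast_2d(X)))]@P[c].T
    return u[:,:2]/u[:,2:]
def wproj(X,pos,q):   # wrist fisheye, q wxyz
    Rt=R.from_quat(np.array(q)[[1,2,3,0]]).as_matrix(); H=np.array(K["wrist"]["hand_eye"])
    T=(np.atleast_2d(X)-pos)@Rt
    C=(T-H[:3,3])@H[:3,:3]
    rr=np.hypot(C[:,0],C[:,1]); th=np.arctan2(rr,C[:,2]); M=np.array(K["wrist"]["mtx"])
    return np.c_[M[0,2]+M[0,0]*th*C[:,0]/rr, M[1,2]+M[0,0]*th*C[:,1]/rr]
def rz(a): return np.array([[np.cos(a),-np.sin(a),0],[np.sin(a),np.cos(a),0],[0,0,1]])
E
python3 - <<'E'
from h import *
z=lambda p:np.array(p,float)/2+[130,80]
S=z([(281,414),(361,383),(402,460),(320,497), (311,209),(312,172),(321,62),(415,28),(498,152),(397,187),(350,182),(345,226)])
D=z([(303,421),(380,371),(455,440),(375,492), (268,246),(267,196),(254,75),(340,47),(459,115),(368,152),(313,168),(312,232)])
X=cv2.triangulatePoints(P["scene"],P["side"],S.T,D.T);X=(X[:3]/X[3]).T
print(np.round(X,3))
e=lambda X,i:np.r_[(proj("scene",X)-S[i]).ravel(),(proj("side",X)-D[i]).ravel()]
# oven: top corners + handle
ov=np.array([[-.09,.15,.27],[.09,.15,.27],[.09,-.15,.27],[-.09,-.15,.27]])
f=lambda p:e(ov@rz(p[2]).T+[p[0],p[1],0],slice(6,10))
m=X[6:10].mean(0);r=least_squares(f,[m[0],m[1],0]);print("oven",r.x,np.abs(r.fun).max())
st=np.array([[-.07,.07,0],[.07,.07,0],[.07,-.07,0],[-.07,-.07,0]])
f=lambda p:e(st@rz(p[2]).T+[p[0],p[1],p[3]],slice(0,4))
m=X[:4].mean(0);r=least_squares(f,[m[0],m[1],0,m[2]]);print("stand",r.x,np.abs(r.fun).max())
f=lambda p:e(np.array([[p[0],p[1],0],[p[0],p[1],.11]]),slice(4,6))
r=least_squares(f,X[4][:2]);print("core",r.x,np.abs(r.fun).max())
E
```

```text
[[ 0.446 -0.207  0.053]
 [ 0.578 -0.203  0.064]
 [ 0.595 -0.332  0.044]
 [ 0.457 -0.345  0.056]
 [ 0.64   0.177 -0.003]
 [ 0.64   0.18   0.103]
 [ 0.68   0.27   0.276]
 [ 0.873  0.304  0.259]
 [ 0.875  0.002  0.267]
 [ 0.698 -0.006  0.268]
 [ 0.65   0.059  0.222]
 [ 0.651  0.059  0.1  ]]
oven [0.77941312 0.14163236 0.0313668 ] 3.442876972668259
stand [ 0.52071539 -0.26934723  0.07056755  0.04929528] 1.6036154050589175
core [0.63749432 0.17445858] 0.5900952990837709
```

```bash
cat >> h.py <<'E'
def ori(tilt,yaw=0,flip=0):  # tilt from vertical, forward along yaw; camera above the fingers
    zt=rz(yaw)@[np.sin(tilt),0,-np.cos(tilt)]; y=rz(yaw)@[0,-1,0]
    if flip: y=-y
    q=R.from_matrix(np.c_[np.cross(y,zt),y,zt]).as_quat(); return q[[3,0,1,2]]
def snap(name,things=()):
    import json
    p,q=bot.read_position(),bot.read_tool_rot(); im=bot.camera("wrist"); cv2.imwrite(f"pics/{name}.png",im[:,:,::-1])
    json.dump([list(map(float,p)),list(map(float,q))],open(f"pics/{name}.json","w"))
    for t in things: print(name,t,[(np.round(d["bbox"]).tolist(),round(d["confidence"],2)) for d in bot.search_frame("wrist",t)])
def pose(name):
    import json; return [np.array(v) for v in json.load(open(f"pics/{name}.json"))]
E
python3 - <<'E'
from h import *
q=ori(np.radians(42),0.03)
for n,p,o in [("w1",[.44,.17,.25],q),("w2",[.44,.06,.30],q),("w3",[.42,-.22,.30],ori(.5)),("w4",[.42,-.32,.30],ori(.5))]:
    try: bot.move_pose(p,o); snap(n,("core","door_handle") if n<"w3" else ("stand",))
    except bot.PlanningError as e: print(n,e)
print(bot.read_clock(), bot.read_joint_positions())
a=[cv2.imread(f"pics/w{i}.png") for i in (1,2,3,4)]
cv2.imwrite("pics/m.png",cv2.resize(np.vstack([np.hstack(a[:2]),np.hstack(a[2:])]),(800,600),interpolation=cv2.INTER_AREA))
E
```

```text
w1 core [([236.0, 108.0, 40.0, 73.0], 0.65)]
w1 door_handle [([153.0, 1.0, 259.0, 145.0], 0.96), ([14.0, 239.0, 114.0, 144.0], 0.67)]
w2 core [([163.0, 129.0, 43.0, 65.0], 0.63)]
w2 door_handle [([86.0, 35.0, 221.0, 123.0], 0.57)]
w3 stand [([241.0, 132.0, 104.0, 115.0], 0.84), ([258.0, 293.0, 79.0, 40.0], 0.76), ([3.0, 5.0, 125.0, 111.0], 0.24)]
w4 stand [([184.0, 292.0, 82.0, 38.0], 0.8), ([171.0, 131.0, 101.0, 118.0], 0.65)]
11.4583 [-1.0355648   0.00483    -0.5140607   0.78164864  0.42571738  2.16325624]
```

View pics/m.png

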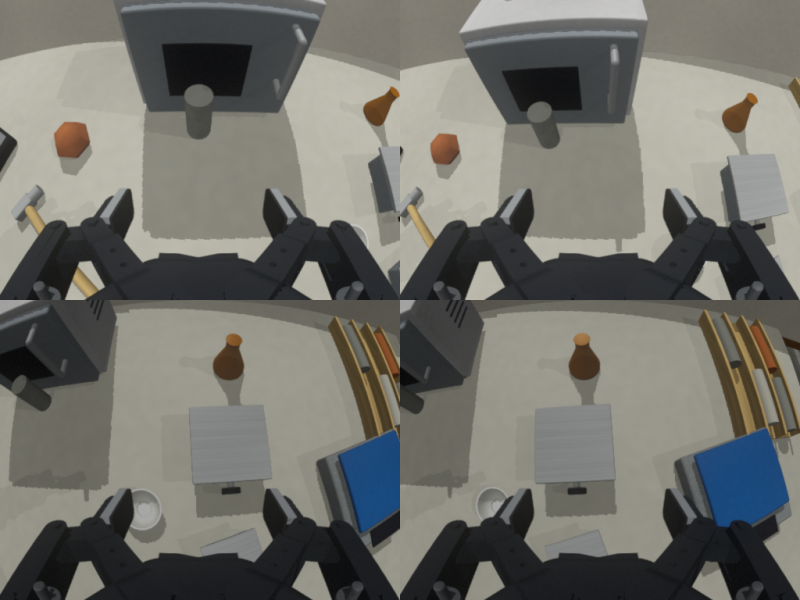

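The montage shows the core clear at w1 (199,110). The larger stand plate is at w3 (230,145), with dish, flask, bookshelf and blue book around it. Next I take close crops for precise features.

Run:
```python
import cv2
a=cv2.imread("pics/w1.png")[0:200,150:420];cv2.imwrite("pics/c1.png",cv2.resize(a,None,fx=2.9,fy=2.9,interpolation=cv2.INTER_CUBIC))
a=cv2.imread("pics/w2.png")[20:220,70:340];cv2.imwrite("pics/c2.png",cv2.resize(a,None,fx=2.9,fy=2.9,interpolation=cv2.INTER_CUBIC))
```

```text
(no output)
```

View pics/c1.png

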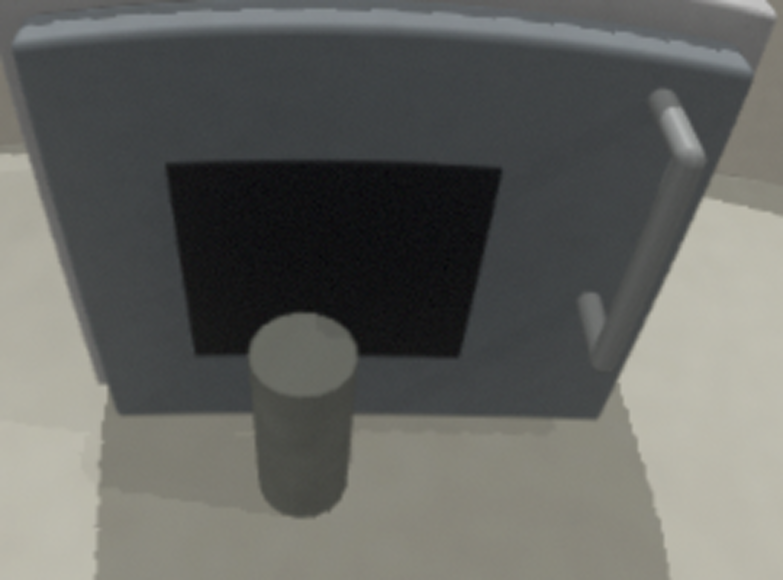

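View pics/c2.png

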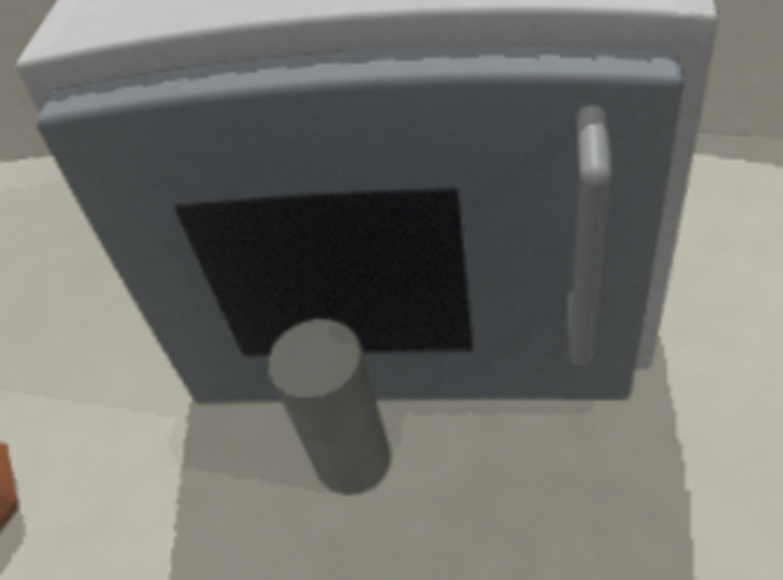

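Core, handle and door edges are crisp: core top is at c1 (303,354) and c2 (315,358). Handle ends are at c1 (688,158)/(605,358) and c2 (594,176)/(581,357). Now I fit.

Run:
```python
from h import *
c=lambda p,o:np.array(p,float)/2.9+o
F={"w1":c([(118,414),(600,418),(688,158),(605,358),(15,40),(750,70)],[150,0]),"w2":c([(197,403),(628,399),(594,176),(581,357),(38,118),(680,76)],[70,20])}
L=np.array([[-.116,.135,.02],[-.116,-.135,.02],[-.151,-.1,.235],[-.151,-.1,.12],[-.116,.135,.255],[-.116,-.135,.255]])
def f(p): 
    X=L@rz(p[2]).T+[p[0],p[1],0]; return np.r_[[(wproj(X,*pose(n))-F[n]).ravel() for n in F]].ravel()
r=least_squares(f,[.78,.14,.03],loss="soft_l1");print("oven",r.x);print(np.round(f(r.x).reshape(2,-1,2),1).tolist())
ov=r.x
t=np.linspace(0,2*np.pi,60);C=np.c_[.024*np.cos(t),.024*np.sin(t),0*t]
CM={"w1":((249,358,312,517),150,0),"w2":((269,391,319,494),70,20)}
def g(p):
    o=[]
    for n,(b,ox,oy) in CM.items():
        X=np.r_[C+[p[0],p[1],0],C+[p[0],p[1],.11]];u=wproj(X,*pose(n))
        o+=[u[:,0].min()-b[0]/2.9-ox,u[:,0].max()-b[1]/2.9-ox,u[:,1].min()-b[2]/2.9-oy,u[:,1].max()-b[3]/2.9-oy]
    return np.array(o)
r=least_squares(g,[.637,.174]);print("core",r.x,np.round(r.fun,1)); rel=rz(-ov[2])@[r.x[0]-ov[0],r.x[1]-ov[1],0];print("rel",rel,"gap mm",1e3*(-.116-rel[0]-.024))
# free heights check
tp=[c([(303,354)],[150,0])[0],c([(315,358)],[70,20])[0]]
print("core top xyz",least_squares(lambda X:np.r_[[wproj(X,*pose(n))[0]-u for n,u in zip(F,tp)]].ravel(),[.64,.17,.1]).x)
S={"w3":[(190,106),(264,105),(271,179),(193,184)],"w4":[(135,107),(211,105),(215,180),(135,184)]}
for n in S:
    g_=cv2.imread(f"pics/{n}.png",0);p=np.float32(S[n])*1.28
    S[n]=cv2.cornerSubPix(g_,p.copy(),(5,5),(-1,-1),(3,50,.01));print(np.abs(S[n]-p).max(1))
st=np.array([[.07,.07,0],[.07,-.07,0],[-.07,-.07,0],[-.07,.07,0]])
h=lambda p:np.r_[[(wproj(st@rz(p[2]).T+[p[0],p[1],p[3]],*pose(n))-S[n]).ravel() for n in S]].ravel()
r=least_squares(h,[.52,-.27,0,.08],loss="soft_l1");print("stand",r.x,np.round(h(r.x),1))
```

```text
oven [0.78529686 0.14651394 0.02219605]
[[[-0.5, -0.2], [-0.5, 0.8], [-0.0, -0.7], [-1.0, -0.7], [-1.7, 0.3], [3.2, 1.1]], [[-0.7, -0.5], [0.8, 0.3], [0.7, -1.2], [0.1, -2.3], [-1.5, -0.3], [2.3, 0.9]]]
core [0.63809526 0.17525953] [-0.1  0.2 -0.2  0.4 -0.4  0.3 -0.5  0.3]
rel [-0.14652735  0.03200554  0.        ] gap mm 6.527349198620171
core top xyz [0.63885469 0.1754973  0.10734711]
[2.627472   1.2298279  0.91726685 0.5061493 ]
[1.8962708  1.54982    1.3561859  0.83847046]
stand [ 0.51489838 -0.27470634  0.05856786  0.06335137] [ 0.8 -0.5 -0.9 -0.1 -0.  -0.1 -0.9  0.5  0.6 -0.  -0.5 -0.4  0.8  0.6
  0.1  0. ]
```

```bash
cat >> h.py <<'E'
TILT,YAW=np.radians(42),.022
Q=ori(TILT,YAW); ZT=rz(YAW)@[np.sin(TILT),0,-np.cos(TILT)]
def tcp(p): return np.array(p)+ZT*bot.grip_depth   # TCP for a grasp point
E
python3 - <<'E'
from h import *
g=tcp([.638,.1753,.066])
for p in (tcp([.515,-.275,.25]),tcp([.515,-.275,.13])): print(bot.solve_ik(p,Q))
bot.move_pose(g-ZT*.13,Q)
print(bot.read_clock())
bot.move_linear(g,speed=.12); snap("w5")
print(bot.read_position()-g,bot.read_ft_force())
bot.set_gripper(0,grasp_force=60)
print(bot.read_gripper_width()*85,bot.read_finger_force(),bot.read_ft_force(),bot.read_clock()); snap("w6")
E
```

```text
[-0.88344394  0.09050659 -0.7494297   0.22353489  0.55436626  2.38339723]
[-0.88344394  0.31123869 -0.89597984 -0.14374735  0.55436626  2.38339723]
15.6917
[-1.57244800e-04  9.81220978e-05  5.73630829e-04] [-0.15927236  0.22649639  0.11681271]
46.29151817122331 62.31234669685364 [-3.37892834  0.69072705  5.13280682] 17.425
```

```bash
python3 - <<'E'
from h import *
g=tcp([.638,.1753,.066]); s=tcp([.515,-.275,0]); s[2]-=0
bot.move_linear(g+[-.01,0,.03],speed=.08); print("lift",bot.read_ft_force(),bot.read_gripper_width()*85)
bot.move_linear(g+[-.08,0,.10],speed=.15)
s=tcp([.515,-.275,.066+.14]); bot.move_linear(s,speed=.2)
bot.move_linear(s-[0,0,.045],speed=.12); snap("w7"); print(bot.read_ft_force())
im=bot.camera("side"); cv2.imwrite("pics/s1.png",cv2.resize(im[200:360,220:420,::-1],None,fx=3,fy=3))
cv2.imwrite("pics/w7z.png",cv2.resize(cv2.imread("pics/w7.png"),(533,400)))
print(bot.read_position()[2]-s[2]+.14,bot.read_clock())
E
python3 -c "
import cv2,numpy as np
a=cv2.imread('pics/s1.png');b=cv2.imread('pics/w7z.png');a=cv2.resize(a,(500,400));b=cv2.resize(b,(500,400))
cv2.imwrite('pics/m2.png',cv2.resize(np.hstack([a,b]),(800,320)))"
```

```text
lift [ 0.68628886  0.7529842  -5.65198207] 46.773339778587264Traceback (most recent call last):
  File "<stdin>", line 5, in <module>
cell.PlanningError: the arm cannot follow that straight line within its joint ranges
[ WARN:0@0.018] global loadsave.cpp:275 findDecoder imread_('pics/s1.png'): can't open/read file: check file path/integrity
[ WARN:0@0.018] global loadsave.cpp:275 findDecoder imread_('pics/w7z.png'): can't open/read file: check file path/integrity
Traceback (most recent call last):
cv2.error: OpenCV(4.12.0) /io/opencv/modules/imgproc/src/resize.cpp:4208: error: (-215:Assertion failed) !ssize.empty() in function 'resize'
```

Run:
```python
from h import *
print(bot.read_joint_positions(),bot.read_position())
a=bot.read_position(); s=tcp([.515,-.275,.206])
for t in np.linspace(0,1,9):
    j=bot.solve_ik(a+(s-a)*t,Q); k=bot.solve_ik(a+(s-a)*t+[0.0,0,.05],Q);m=bot.solve_ik(a+(s-a)*t,ori(TILT,YAW-.6*t))
    print(round(t,2),*[None if v is None else np.round(v,2) for v in (j,k,m)])
```

```text
[ 0.25304402  0.20120026 -0.97301116 -0.32321957 -0.15385916 -2.96845611] [0.57081566 0.1755684  0.15191597]
0.0 [ 0.25  0.2  -0.97 -0.32 -0.15 -2.97] [ 0.25  0.09 -0.91 -0.15 -0.15 -2.97] [ 0.25  0.2  -0.97 -0.32 -0.15 -2.97]
0.12 [ 0.11  0.15 -1.03 -0.34 -0.06 -3.07] [ 0.11  0.04 -0.96 -0.16 -0.06 -3.07] [ 0.15  0.16 -1.01 -0.32 -0.14 -2.99]
0.25 [-0.04  0.11 -1.06 -0.33  0.04  3.09] [-0.04 -0.01 -0.99 -0.14  0.04  3.09] [ 0.04  0.12 -1.04 -0.32 -0.11 -3.01]
0.38 [-0.2   0.07 -1.07 -0.3   0.15  2.97] [-0.2  -0.04 -1.   -0.11  0.15  2.97] [-0.07  0.09 -1.06 -0.31 -0.09 -3.05]
0.5 [-0.37  0.06 -1.06 -0.24  0.26  2.85] [-0.37 -0.05 -0.98 -0.06  0.26  2.85] [-0.19  0.07 -1.06 -0.29 -0.06 -3.08]
0.62 [-0.52  0.06 -1.03 -0.17  0.35  2.72] [-0.52 -0.04 -0.95  0.01  0.35  2.72] [-0.31  0.06 -1.05 -0.27 -0.03 -3.11]
0.75 [-0.66  0.08 -0.97 -0.09  0.43  2.6 ] [-0.66 -0.02 -0.9   0.08  0.43  2.6 ] [-0.42  0.06 -1.03 -0.25 -0.   -3.14]
0.88 [-0.78  0.11 -0.9  -0.    0.5   2.49] [-0.78  0.03 -0.83  0.16  0.5   2.49] [-0.52  0.07 -1.   -0.23  0.01  3.13]
1.0 [-0.88  0.16 -0.81  0.09  0.55  2.38] [-0.88  0.08 -0.74  0.24  0.55  2.38] [-0.62  0.09 -0.95 -0.21  0.03  3.11]
```

```bash
cat >> h.py <<'E'
Y2=-.75; Q2=ori(TILT,Y2); Z2=rz(Y2)@[np.sin(TILT),0,-np.cos(TILT)]
def tcp2(p): return np.array(p)+Z2*bot.grip_depth
E
python3 - <<'E'
from h import *
s=tcp2([.515,-.275,.206])
print(bot.solve_ik(s,Q2))
bot.move_linear(s,speed=.2,rotation=Q2)
bot.move_linear(s-[0,0,.045],speed=.12); snap("w7"); print(bot.read_ft_force(),bot.read_gripper_width()*85)
im=bot.camera("side")
print(bot.read_position()-s,bot.read_clock())
a=cv2.resize(im[220:360,220:395,::-1],(500,400));b=cv2.resize(cv2.imread('pics/w7.png'),(500,400))
cv2.imwrite('pics/m2.png',cv2.resize(np.hstack([a,b]),(800,320)))
E
```

```text
[-0.55249311  0.10800434 -0.93075642 -0.1912508  -0.13168057 -2.99395966]
[ 0.51408801  0.69212869 -5.41113934] 46.463283432009455
[ 0.00097456 -0.00045463 -0.04363094] 21.9167
```

View pics/m2.png

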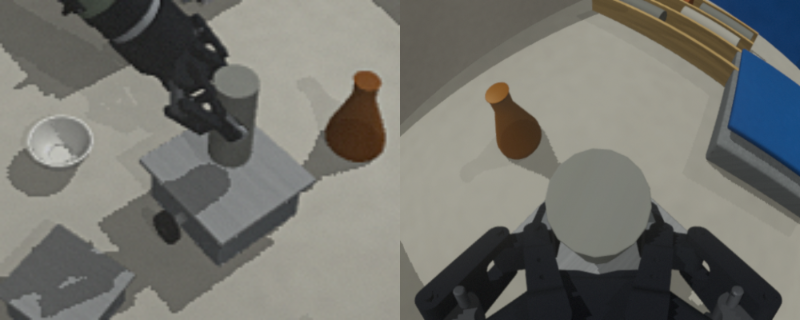

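The core is held upright over the large plate and well inside its edges (side view base at about (230,160), plate centre about (228,180)). Lowering until contact.

Run:
```python
from h import *
s=tcp2([.515,-.275,.206])
hit=bot.move_linear(s-[0,0,.095],speed=.025,until_force=4)
z=bot.read_position()[2]-s[2]+.14
print(hit,z,bot.read_ft_force(),bot.read_clock())
if hit:
    bot.set_gripper(1.0)
    print("open",bot.read_gripper_width(),bot.read_finger_force(),bot.read_ft_force(),bot.read_clock())
    p=bot.read_position(); bot.move_linear(p-Z2*.12,speed=.2)
    snap("w8"); im=bot.camera("side"); print(bot.read_clock(),bot.read_joint_positions())
    a=cv2.resize(im[220:360,220:395,::-1],(500,400));b=cv2.resize(cv2.imread('pics/w8.png'),(500,400))
    cv2.imwrite('pics/m3.png',cv2.resize(np.hstack([a,b]),(800,320)))
```

```text
True 0.06678331089847811 [ 0.72782698 -1.21075615  2.59459892] 23.0833
open 0.9979998229754605 0.0 [-0.50078885  0.16817336  0.17167629] 23.5583
24.4083 [-0.50337266 -0.06492298 -1.05621117 -0.1302595  -0.16377177 -2.95620514]
```

View pics/m3.png

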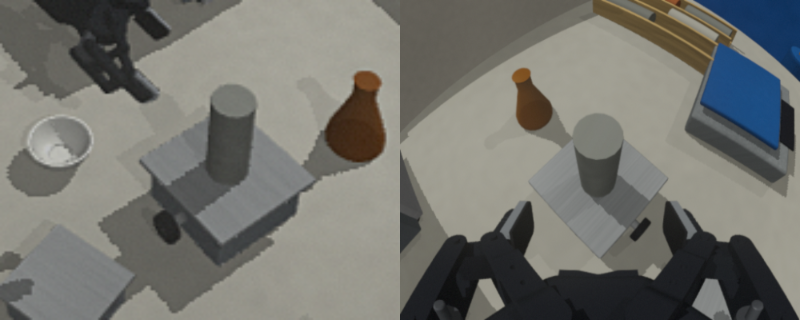

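The core stands upright near the plate centre (side view (228,135); wrist view (598,155)) and is let go. Next is the door: grip the bar from above with the tool vertical and follow the arc with yaw. I check IK first.

```bash
cat >> h.py <<'E'
OV=np.array([.7853,.1465,.0222]); HG=rz(OV[2])@[-.091,.135,0]+[OV[0],OV[1],0]
def hp(th,z=.197): return HG+rz(OV[2]-th)@[-.06,-.235,0]+[0,0,z]
def hq(th,flip): return ori(0,OV[2]-th,flip)
E
python3 - <<'E'
from h import *
print(hp(0),hp(1.67))
for fl in (0,1):
    for th in np.linspace(0,1.68,8): 
        for z in (.197,.31):
            v=bot.solve_ik(hp(th,z),hq(th,fl)); print(fl,round(th,2),z,None if v is None else np.round(v,2))
print(bot.solve_ik([.5,-.05,.36],hq(0,1)),bot.solve_ik([.5,-.05,.36],hq(0,0)))
E
```

```text
[0.63655703 0.04317272 0.197     ] [0.4616377  0.35734689 0.197     ]
0 0.0 0.197 [-0.05  0.51  0.01  1.06  0.    3.07]
0 0.0 0.31 [-0.05  0.47  0.22  1.32  0.    3.07]
0 0.24 0.197 [-0.02  0.41 -0.15  1.    0.   -2.94]
0 0.24 0.31 [-0.02  0.36  0.05  1.27  0.   -2.94]
0 0.48 0.197 [ 0.04  0.34 -0.27  0.97  0.   -2.64]
0 0.48 0.31 [ 0.04  0.27 -0.07  1.23  0.   -2.64]
0 0.72 0.197 [ 0.13  0.29 -0.34  0.94  0.   -2.32]
0 0.72 0.31 [ 0.13  0.22 -0.14  1.22  0.   -2.32]
0 0.96 0.197 [ 0.24  0.27 -0.37  0.94  0.   -1.97]
0 0.96 0.31 [ 0.24  0.2  -0.16  1.21  0.   -1.97]
0 1.2 0.197 [ 0.35  0.29 -0.34  0.94  0.   -1.61]
0 1.2 0.31 [ 0.35  0.22 -0.14  1.22  0.   -1.61]
0 1.44 0.197 [ 0.46  0.34 -0.27  0.97  0.   -1.27]
0 1.44 0.31 [ 0.46  0.27 -0.06  1.23  0.   -1.27]
0 1.68 0.197 [ 0.54  0.42 -0.15  1.01  0.   -0.95]
0 1.68 0.31 [ 0.54  0.36  0.05  1.27  0.   -0.95]
1 0.0 0.197 [-0.05  0.51  0.01  1.06  0.   -0.07]
1 0.0 0.31 [-0.05  0.47  0.22  1.32  0.   -0.07]
1 0.24 0.197 [-0.02  0.41 -0.15  1.    0.    0.2 ]
1 0.24 0.31 [-0.02  0.36  0.05  1.27  0.    0.2 ]
1 0.48 0.197 [ 0.04  0.34 -0.27  0.97  0.    0.5 ]
1 0.48 0.31 [ 0.04  0.27 -0.07  1.23  0.    0.5 ]
1 0.72 0.197 [ 0.13  0.29 -0.34  0.94  0.    0.83]
1 0.72 0.31 [ 0.13  0.22 -0.14  1.22  0.    0.83]
1 0.96 0.197 [ 0.24  0.27 -0.37  0.94  0.    1.18]
1 0.96 0.31 [ 0.24  0.2  -0.16  1.21  0.    1.18]
1 1.2 0.197 [ 0.35  0.29 -0.34  0.94  0.    1.53]
1 1.2 0.31 [ 0.35  0.22 -0.14  1.22  0.    1.53]
1 1.44 0.197 [ 0.46  0.34 -0.27  0.97  0.    1.87]
1 1.44 0.31 [ 0.46  0.27 -0.06  1.23  0.    1.87]
1 1.68 0.197 [ 0.54  0.42 -0.15  1.01  0.    2.19]
1 1.68 0.31 [0.54 0.36 0.05 1.27 0.   2.19]
[-0.24666696  0.18332528 -0.05602007  1.33145098  0.         -0.26886696] [-0.24666696  0.18332528 -0.05602007  1.33145098  0.          2.8727257 ]
```

Run:
```python
from h import *
p=bot.read_position(); bot.move_linear(p+[0,0,.12],speed=.25)
bot.move_pose(hp(0,.33),hq(0,1)); print(bot.read_clock())
hit=bot.move_linear(hp(0,.198),speed=.1,until_force=8)
print(hit,bot.read_position()-hp(0,.198),bot.read_ft_force())
if not hit:
    bot.set_gripper(0,grasp_force=25)
    print("grip mm",bot.read_gripper_width()*85,bot.read_finger_force(),bot.read_ft_force(),bot.read_clock())
    bot.move_linear(hp(.1,.198),speed=.06,rotation=hq(.1,1))
    print(bot.read_gripper_width()*85,bot.read_finger_force(),bot.read_ft_force(),bot.read_clock())
```

```text
27.4833
False [ 4.98930784e-04 -3.44799424e-05  7.75819207e-04] [-0.1017702  -0.77232855  0.33656992]
grip mm 11.366549490440123 24.38892737030983 [-0.17250749 -0.02082504  1.3303466 ] 29.6083
11.2627869724107 24.55770045518875 [-2.2569166  -0.61894713  1.68119375] 30.1583
```

Gripped on 12 mm, pull force as expected. Continuing the arc.

Run:
```python
from h import *
for th in np.arange(.28,1.7,.175):
    bot.move_linear(hp(th,.198),speed=.12,rotation=hq(th,1)); f=bot.read_ft_force()
    print(round(th,2),np.round(f,1),round(bot.read_gripper_width()*85,1))
    if np.linalg.norm(f)>30 or bot.read_gripper_width()*85<8: break
print(bot.read_clock())
```

```text
0.28 [-3.8 -4.1  2.1] 11.3
0.46 [-5.6 -5.   3.7] 11.0
0.63 [-8.7 -5.4  6.4] 11.3
0.8 [-10.2  -4.8   8.7] 11.3
0.98 [-11.7  -2.6   8.7] 11.3
1.16 [-13.1  -1.3   9.7] 11.5
1.33 [-12.2   0.8   9. ] 11.0
1.5 [-10.7   3.1   7.4] 11.7
1.68 [-9.3  3.9  5.3] 11.4
34.675
```

Run:
```python
from h import *
bot.wait(.3); bot.set_gripper(.6); bot.move_linear(hp(1.68,.36),speed=.15)
p=bot.read_position(); bot.move_linear([p[0]-.08,p[1]+.03,.36],speed=.2)
bot.wait(.3); im=bot.camera("scene"); cv2.imwrite("pics/s9.png",cv2.resize(im[80:360,150:410,::-1],None,fx=2.1,fy=2.1)); print(bot.read_clock(),bot.read_ft_force())
print({n:np.round(proj("scene",X)[0]*1-[150,80],0)*2.1 for n,X in dict(free155=HG+rz(OV[2]-1.55)@[-.025,-.27,0]+[0,0,.255],free168=HG+rz(OV[2]-1.68)@[-.025,-.27,0]+[0,0,.255],hinge=HG+rz(OV[2]-1.68)@[-.025,0,0]+[0,0,.255]).items()})
```

```text
37.6 [ 0.78024418 -0.02036407  0.89435498]
{'free155': array([132.3, 102.9]), 'free168': array([128.1,  86.1]), 'hinge': array([294. ,  56.7])}
```

View pics/s9.png

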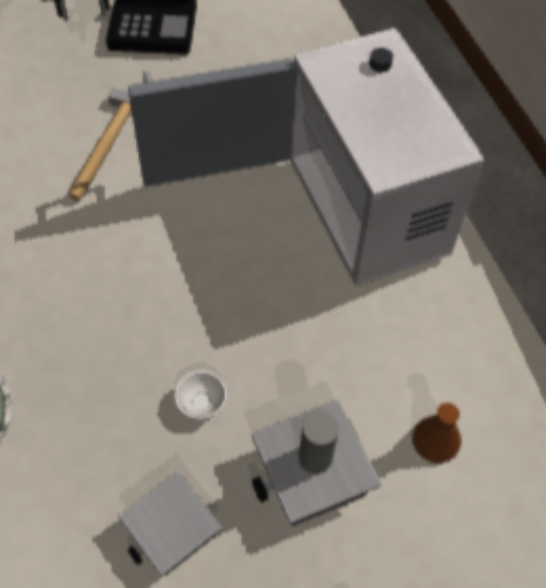

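The door's free edge is at (130,88), which matches 1.68 rad (128,86 predicted; 1.55 would be at y = 103). The core is upright on the plate at (318,445), and the dish, flask and hammer look unmoved. The rock is hidden behind the door. Handing in.

```bash
python3 -c "
from cell import bot
print(bot.close_job())"
```

```text
the job is handed in; nothing more can be done
None
```

The core stands upright near the centre of the larger stand's platform, the oven door was then swung open to about 1.68 rad, and the job is handed in at about 38 s; the dish, flask and hammer look unmoved, but the rock was hidden behind the open door in the last picture, so I could not check it.

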